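Take the inside depth of the cake mould and lock the gauge

ROBOT

A 7-joint arm with a two-finger parallel gripper is mounted at the origin on the work surface. World frame = base frame: x ahead of the robot, y to its left, z up, the work surface at z = 0. Lengths are in m, angles in degrees, forces in N, time in s.
With the tool pointing down it reaches from about 0.425 to 0.875 m from the base axis. Payload 4.7 kg.
Tool frame: the origin (TCP) lies between the finger pads; the fingertips stand 22 mm ahead of it and the grasp point (between the pads) lies 3 mm ahead of it (env.tip_reach is the distance from the TCP to the fingertips, in m); z points along the fingers, y is the line along which they close (so a half turn about z gives the same grasp; the last joint's range is limited). The gripper opens to 87 mm and grips with 3 to 60 N. Pads are 19 mm wide; open, the fingers measure 117 mm over their backs; the gripper's body (75 mm by 190 mm) begins 51 mm behind the grasp point.
Start: joints at [-71.213, 18.392, -4.016, 83.108, 1.295, 78.541, -3.26], TCP at [0.201, 0.618, 0.245] pointing down, gripper open.
Joint ranges: [-163.93, 163.93], [-17.29, 119.83], [-79.2, 71.16], [3.27, 140.29], [-89.18, 269.18], [5.43, 117.66], [-154.24, 154.24]. Speed limits (degrees/s): [147.25, 147.25, 180, 180, 180, 180, 180].

INTERFACE

Orientations are given as [roll, pitch, yaw] about the fixed x, y, z axes, in that order (R = Rz(yaw) Ry(pitch) Rx(roll)).
In Python, from cell import env gives the robot as it stands.
- The arm moves only by the shell command python3 -m creep 'ROWS' [FORCE]. ROWS is JSON, one flat list of numbers, 7 for each row, row after row: the finger opening in mm, from 0 to 87, then the shift along the tool's x, y, z in units of 30 mm (1.0 is 30 mm), then the turn, a rotation vector about the tool's x, y, z in units of 6 degrees (1.0 is 6 degrees). A call has 1 to 12 rows; each row is the pose to reach, as a shift and turn from the pose commanded when the call began, along the tool's axes at that moment; what a row does not reach only later rows make up. A row lasts 1/10 s, in which the tool goes at most 50 mm and 8.59 degrees, less where a joint would pass 70% of its speed; a pose out of reach is approached as far as the arm can. A call with a gripper value outside its range is refused whole. The fingers move at their own pace and stop on an object; FORCE is the grip in N (left out, the last holds). Time passes only in rows, so rows that repeat a pose let the fingers close. It gives the time, the measured TCP pose, the force, the opening and the grip force at its end, in the units of the state.
- env.get_obs(): the state, without advancing time (a new reading comes with each control period).
- env.read_camera(name): name is "scene" or "top" or "wrist"; returns a dict with "color" (400x640x3 uint8, red, green, blue), "depth" (400x640 float32, m along the optical axis (not along the pixel's ray), 0 where there is no reading), "fovy" (degrees; the focal length in pixels is half the picture's height over the tangent of half this angle, whatever the lens; pixels are square), "cx", "cy" (the principal point, pixels), "D" ([k1, k2, p1, p2, k3] as OpenCV has them; the pictures are not rectified), "R" (3x3) and "t" (3): a world point X has camera coordinates R X + t. Camera axes: x right, y down, z forward; pixel columns grow to the right and rows downward; lengths in m; the calibration is good to about 2 mm. A picture is of the moment at which its call begins.
- env.sign_off(): hands the job in; it is judged then, once.
The state is a dict: "time_s": time; "qpos": joint angles; "joint_velocities": joint speeds; "effort": joint torques, N m; "tool_pos": TCP position; "tool_rot": TCP orientation; "force": force on the tool from outside, world axes, zero at the start; "wrist_torque": the same for the moment, N m; "grip_width": finger opening in m; "grasp_force": force on a finger pad.
Only numpy, scipy, OpenCV 4.12 (cv2) and the standard library are available. Lean on these libraries where they do the work, as an engineer would, in place of code of your own. Each camera call takes 0.05 s, during which the arm holds its last target. There are 200 camera calls.

TASK

Measure how deep the round aluminium cake mould is: take the depth gauge and stand its bar flat across the mould's rim with the rod over the middle, then lower the rod until its soft foot just touches the mould's loose base, gently, because the base is only held by its seal and must not be pushed down. Then press the gauge's lock lever down flat so that the rod stays at that depth, and leave the gauge standing locked on the mould with its foot still on the base. Leave the mould where it stands and do not disturb the shakers on the turntable, the dish or the rice paddle.

Things in the scene. Friction and masses are not known exactly. Their poses are not given: they have to be found in the camera images.
- bar (a point): Depth gauge (loose, 0.4 kg): aluminium bar 230 x 30 x 10 mm with a steel rod upright through its middle in an 18 mm guide sleeve. It starts standing on the board on the bar's flat underside, rod drawn right up. Point: centre of the bar's underside, on the rod's axis. x along the bar towards the lock lever's side, y across the bar, z up. The bar weighs about 3 N.
- knob (a point): Centre (half-way up) of the round steel knob on the rod's top, 18 mm across, 26 mm tall; 162 mm above the bar's underside with the rod drawn up, lower by as much as the rod is pushed down. Rod below it: 8 mm thick. Fingers closing across the bar (its y) clear the lock lever. Lifted by the knob the whole gauge comes along: the bar cannot drop below the rod's foot.
- probe: The sliding rod with knob and foot (90 g). Origin on the rod's axis, level with the bar's underside when drawn up (travel 0), below it by the travel when pushed down, at most 85 mm. Foot: soft dark cap, 11 mm across, its end face 0.5 mm above this origin; gives 1 mm for each 10 N. The rod slides with a steady friction of 1.8 N, more than its weight: it stays where it is left.
- lock (a joint): Lock lever of the gauge, angle in rad: 0 fully open (lever rising at 34 degrees above the bar), 0.65 its stop (lever level, along the bar), where its cam presses a shoe on the rod and holds it. It starts at 0 to 0.1, stays where it is left, and takes 2 to 4 N to press down near its tip. The tip swings outward as it goes down.
- lever_tip (a point): Middle of the lever's thumb pad, 20 mm wide, 6 mm thick, reaching 8 mm further out. The lever's pivot lies 16 mm from the rod's axis towards the bar's +x, 22 mm above the bar's underside; this point is 64 mm from the pivot. Open: about 69 mm from the rod, 58 mm above the underside; level: 80 mm from the rod, 22 mm above the underside.
- tin: The cake mould (loose, 0.5 kg): straight-sided round aluminium tin, outer diameter 180 mm, 75 mm tall, wall 3 mm, open side up. Origin: centre of its underside, z up; rim 75 mm above it. Its push-up base, a flat disc that fills it, sits at a height not given: inside depth from rim to base 35 to 68 mm. Only its seal holds the base: it slides down under 16 N, so stay below 12 N.
- shaker0: Empty glass shaker with a steel twist cap, 46 mm in diameter, 92 mm tall, on the white turntable; bystander. Origin at the centre of its underside.
- shaker1: The same, a second shaker on the turntable; bystander. Origin at the centre of its underside.
- dish: Red ceramic dish, 130 mm across and 38 mm high, on the board; bystander. Origin at the centre of its underside.
- paddle: Dark lacquered rice paddle, 205 mm long, 8 mm thick, lying on the board; bystander. Origin on its underside near the middle, x towards the blade.
There are look-alikes about, which are no part of the job. Leave any orange look-alike of the part that bears bar alone.

How it is judged (in metres and radians):
On the way:
1. with the lock still open and the bar flat on the rim, the foot touches the mould's base (z of bar in the frame of tin between 0.0735 and 0.0768 m and angle between bar's own z axis and vertical below 0.03 rad and horizontal distance between probe and tin below 0.035 m and contact force between probe and tin above 0.3 N and value of joint lock below 0.35 rad), for 0.2 s.
At the end, for the whole second after the job is handed in: The mould stands upright, the gauge's bar lies flat on its rim (within 1.5 mm and 0.03 rad) with the rod within 35 mm of the mould's middle, the foot touches the base (over 0.1 N) and the lock lever is down at its stop (over 0.56 rad) (z of bar in the frame of tin between 0.0735 and 0.0768 m and angle between bar's own z axis and vertical below 0.03 rad and horizontal distance between probe and tin below 0.035 m and contact force between probe and tin above 0.1 N and value of joint lock above 0.56 rad and angle between tin's own z axis and vertical below 0.04 rad).
It fails at once if the rod presses on the mould with more than 12 N (contact force between probe and tin above 12 N).
It fails at once if the mould is shoved more than 40 mm (distance of tin from where it was at the start of the episode above 0.04 m).
It fails at once if a shaker, the dish or the rice paddle is moved more than 30 mm (distance of any of shaker0, shaker1, dish, paddle from where it was at the start of the episode above 0.03 m).
It also fails if it takes over 64 s, if anything falls off the work surface, if the arm or the gripper's body presses on something with over 40 N, if the wrist force passes 120 N, or if a joint passes its speed limit or range.

## Working session

There is one attempt and no reset: what is moved stays moved. The work goes in short steps, Python scripts to look and compute and a shell command to move; the robot and the scene stay as the last step left them, time stands still between calls to the robot, and variables do not carry over. Pictures are saved under pics/ and viewed, at most 10 in all, crops included, and the job is handed in when it is done.

```bash
mkdir -p pics
cat > h.py <<'E'
import numpy as np, cv2
from cell import env
def shot(n):
    return env.read_camera(n)
def K(c):
    f=200/np.tan(np.radians(c["fovy"])/2)
    return np.array([[f,0,c["cx"]],[0,f,c["cy"]],[0,0,1.]])
def ray(c,uv):
    p=cv2.undistortPoints(np.array(uv,float).reshape(-1,1,2),K(c),np.array(c["D"],float)).reshape(-1,2)
    d=np.c_[p,np.ones(len(p))]@np.array(c["R"])
    o=-np.array(c["R"]).T@np.array(c["t"])
    return o,d,p
def onz(c,uv,z):
    o,d,_=ray(c,uv); return o+d*((z-o[2])/d[:,2])[:,None]
def bydepth(c,uv):
    uv=np.array(uv).reshape(-1,2); o,d,_=ray(c,uv)
    z=np.array([c["depth"][int(v),int(u)] for u,v in uv]); return o+d*z[:,None]
def cloud(c):
    v,u=np.mgrid[0:400,0:640]; uv=np.c_[u.ravel(),v.ravel()]
    o,d,_=ray(c,uv); return (o+d*c["depth"].ravel()[:,None]).reshape(400,640,3)
def proj(c,X):
    return cv2.projectPoints(np.array(X,float).reshape(-1,1,3),cv2.Rodrigues(np.array(c["R"],float))[0],np.array(c["t"],float),K(c),np.array(c["D"],float))[0].reshape(-1,2)
def save(c,name): cv2.imwrite("pics/"+name,c["color"][:,:,::-1])
E
python3 - <<'E'
from h import *
for n in("top","scene"):
    c=shot(n); save(c,n+"0.png"); np.save(n+"0.npy",c,allow_pickle=True)
    print(n,-np.array(c["R"]).T@c["t"],c["fovy"])
print(env.get_obs())
E
```

```text
top [0.32445891 0.01684571 1.33310556] 48.019233463443236
scene [1.13331634 0.33310264 0.85488779] 57.80874359918993
{'time_s': 0.1, 'qpos': array([-71.21449639,  18.43566806,  -4.01432525,  83.16646016,
         1.29407024,  78.54259043,  -3.26096055]), 'joint_velocities': array([-0.01640738, -0.01758767,  0.06290663, -0.07759919, -0.08959257,
        0.09746946, -0.00494415]), 'effort': array([-1.07461696e-03, -4.92576385e+01, -4.06171968e-01, -3.13396776e+01,
       -6.43490581e-02,  3.97298788e-02,  7.24754000e-05]), 'tool_pos': array([0.20053124, 0.61781347, 0.24357372]), 'tool_rot': array([-1.79900457e+02,  4.94565592e-03,  1.62021772e+02]), 'force': array([-0.24285081,  0.50699764, -0.21659674]), 'wrist_torque': array([ 0.0163203 , -0.11823081,  0.00153929]), 'grasp_force': 0.0, 'grip_width': 0.08693496193633256}
```

View pics/top0.png

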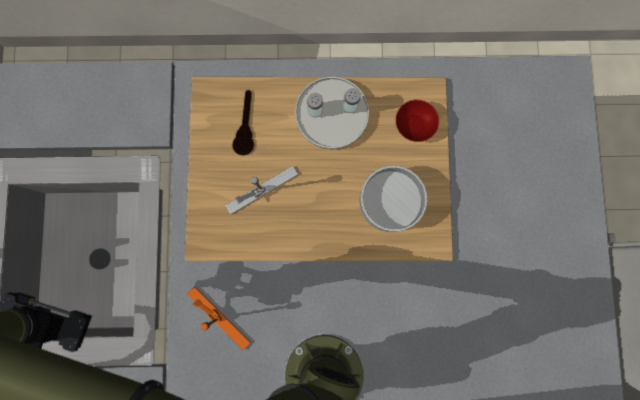

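View pics/scene0.png

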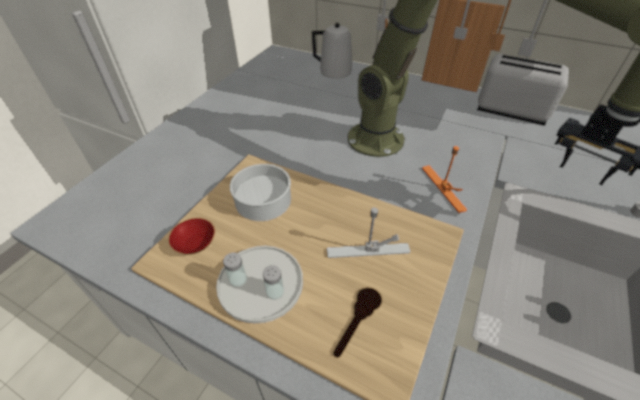

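The top view shows the silver gauge with bar ends near (228,210) and (297,170) and its knob near (254,181). The mould rim is centred near (394,198), and the orange look-alike is at (218,320). In the scene view the gauge's lever points right from the rod at (373,245) to about (395,238).

Run:
```python
from h import *
T=np.load("top0.npy",allow_pickle=True).item(); S=np.load("scene0.npy",allow_pickle=True).item()
P=cloud(T); Q=cloud(S)
print("board z",np.median(P[230:250,230:330,2]),"counter",np.median(P[100:200,500:560,2]))
zb=np.median(P[230:250,230:330,2])
# rim
m=(P[:,:,2]>zb+.06)&(P[:,:,2]<zb+.09); m[:,:350]=0;m[:160]=0;m[240:]=0;m[:,440:]=0
pts=P[m]; (x,y),r=cv2.minEnclosingCircle(pts[:,:2].astype(np.float32)); print("rim depth",x,y,r,np.median(pts[:,2]))
m2=(P[:,:,2]>zb+.004)&(P[:,:,2]<zb+.05); m2[:,:375]=0;m2[:180]=0;m2[218:]=0;m2[:,415:]=0
print("base z",np.median(P[m2][:,2])-zb, m2.sum())
for n,C,c,box in(("top",P,T,(160,222,215,305)),("scene",Q,S,(200,262,318,420))):
    a,b,e,f=box; sub=C[a:b,e:f].reshape(-1,3); col=c["color"][a:b,e:f].reshape(-1,3).astype(int)
    h=sub[:,2]-zb; sat=col.max(1)-col.min(1)
    s=sub[(h>.005)&(h<.014)&(sat<30)]
    mm=s[:,:2].mean(0); U=np.linalg.svd(s[:,:2]-mm,full_matrices=False)[2][0]
    t=(s[:,:2]-mm)@U; mid=mm+U*(t.max()+t.min())/2
    print(n,"bar",mid,"len",np.ptp(t),"ang",np.degrees(np.arctan2(U[1],U[0])),len(s))
    for lo,hi in((.02,.035),(.035,.065),(.065,.145),(.145,.19)):
        k=sub[(h>lo)&(h<hi)]
        if len(k): print(lo,hi,len(k),k.mean(0)-[0,0,zb],"along",((k[:,:2]-mid)@U).min(),((k[:,:2]-mid)@U).max())
big=cv2.hconcat([cv2.resize(T["color"][155:220,215:305],(400,289),interpolation=cv2.INTER_CUBIC),cv2.resize(S["color"][200:265,320:410],(400,289),interpolation=cv2.INTER_CUBIC)])
cv2.imwrite("pics/crop1.png",big[:,:,::-1])
```

```text
board z 0.01968088703672166 counter -0.0003368487402712894
rim depth 0.494278222322464 -0.2021024078130722 0.09283213317394257 0.09392430494622095
base z 0.030618620726348023 1513
top bar [0.53119295 0.1728494 ] len 0.23017535312433784 ang 121.3494490763257 538
0.02 0.035 80 [0.52437757 0.18709392 0.02963293] along -0.008234940073209032 0.035473174545167074
0.035 0.065 111 [0.51038974 0.21252067 0.04884101] along -0.009785946686750693 0.0768571039646
0.065 0.145 15 [0.52883899 0.17672826 0.09735253] along -0.0038175360014081226 0.07472272699843495
0.145 0.19 50 [0.53191559 0.17295612 0.1722006 ] along -0.009035288730644108 0.00855590315350901
scene bar [0.53546322 0.1769599 ] len 0.22997631914968947 ang -59.94170449917887 678
0.02 0.035 108 [0.52949492 0.18806294 0.02922834] along -0.03685729301285229 0.010017043357547117
0.035 0.065 130 [0.51351148 0.21203406 0.04863969] along -0.07773935245969248 0.009546838584007549
0.065 0.145 62 [0.53588954 0.17614405 0.1052914 ] along -0.0035840797676629068 0.0045940816883237815
0.145 0.19 75 [0.53742407 0.17701343 0.16709389] along -0.008882732563523666 0.009396923753842748
```

View pics/crop1.png

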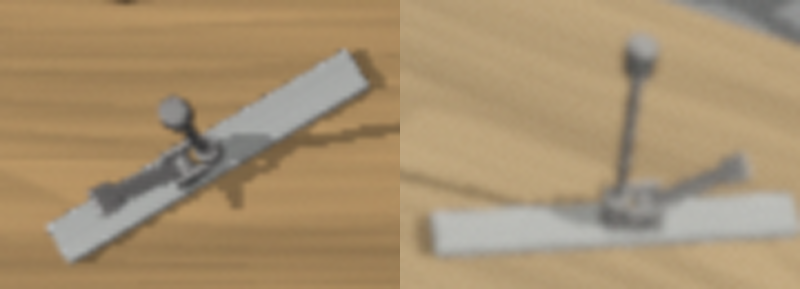

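Gauge: centre about (0.533, 0.175), lever direction about 121°, board z 0.02, all matching the given sizes. Mould: centre about (0.494, -0.202), depth about 44 mm. I'll approach the knob next.

```bash
cat >> h.py <<'E'
from scipy.spatial.transform import Rotation as Ro
def delta(p,yaw,o=None):
    o=o or env.get_obs(); R=Ro.from_euler("xyz",o["tool_rot"],degrees=True); G=Ro.from_euler("xyz",[180,0,yaw],degrees=True)
    print("shift",np.round(R.inv().apply(np.array(p)-o["tool_pos"])/.03,3),"turn",np.round((R.inv()*G).as_rotvec(degrees=True)/6,3))
E
python3 -c "
from h import *
delta([.533,.175,.25],121)"
```

```text
shift [-15.097 -10.619  -0.194] turn [-0.016  0.007  6.837]
```

```bash
python3 -m creep '[87,-5,-3.5,-0.19,0,0,2, 87,-5,-3.5,-0.19,0,0,2.3, 87,-5,-3.5,-0.19,0,0,2.3, 87,-10,-7,-0.19,0,0,4.5, 87,-10,-7,-0.19,0,0,4.5, 87,-10,-7,-0.19,0,0,4.5, 87,-10,-7,-0.19,0,0,4.5, 87,-15.1,-10.6,-0.19,0,0,6.84, 87,-15.1,-10.6,-0.19,0,0,6.84, 87,-15.1,-10.6,-0.19,0,0,6.84, 87,-15.1,-10.6,-0.19,0,0,6.84, 87,-15.1,-10.6,-0.19,0,0,6.84]'
python3 -c "
from h import *
delta([.533,.175,.25],121)
c=shot('wrist');save(c,'w1.png');np.save('w1.npy',c,allow_pickle=True);print(env.get_obs()['qpos'])
print(proj(c,[[.533,.175,.195],[.533,.175,.03]]))"
```

```text
time_s: 1.3
tool_pos: [0.5369, 0.1676, 0.2502]
tool_rot: [-180.0, 0.3, 120.3]
force: [-0.2, 0.7, 1.0]
grip_width: 0.0873
grasp_force: 0.0
shift [0.28  0.012 0.005] turn [-0.003  0.043 -0.116]
[-40.29865718   7.5006713   21.81315918  96.2480786   -2.73643246
  76.81379367  12.46934334]
[[317.68352539 216.1157495 ]
 [317.53597285 168.91089282]]
```

View pics/w1.png

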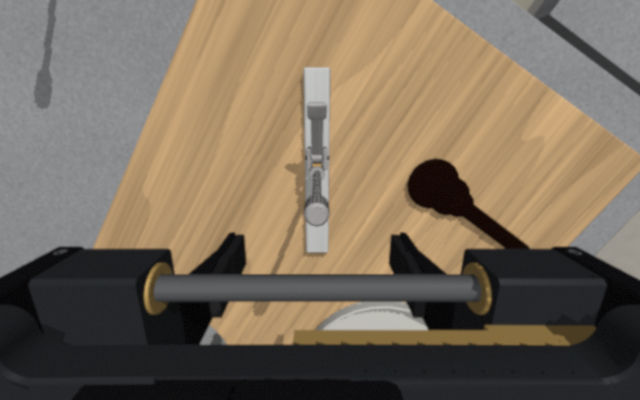

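The wrist view shows the knob top centred at (317,210), the bar vertical in the picture and the lever pointing up (tool +x). Alignment is good, and I'll refine the knob position.

```bash
python3 -c "
from h import *
c=shot('wrist');m=cloud(c);b=m[150:260,280:360];k=b[(b[...,2]>.185)&(b[...,2]<.21)];print(len(k),k.mean(0),k.max(0),k.min(0))
s=b[(b[...,2]>.027)&(b[...,2]<.034)];print(np.array(s).mean(0))
ps=m[60:260,295:340].reshape(-1,3);s=ps[(ps[:,2]>.026)&(ps[:,2]<.034)];mm=s.mean(0);U=np.linalg.svd(s[:,:2]-mm[:2],full_matrices=False)[2][0];print(np.degrees(np.arctan2(U[1],U[0])))
p=k.mean(0)
delta([p[0],p[1],.185],121)"
```

```text
557 [0.53107118 0.17686472 0.19402633] [0.54080745 0.18475403 0.19715736] [0.52250767 0.16673157 0.18501353]
[0.56050345 0.12703605 0.03047588]
-59.6059175204052
shift [ 0.127 -0.032  2.161] turn [-0.008  0.    -0.042]
```

```bash
python3 -m creep '[87,0.1,-0.03,0,0,0,0.06, 87,0.1,-0.03,1,0,0,0.06, 87,0.1,-0.03,2,0,0,0.06, 87,0.1,-0.03,2.15,0,0,0.06, 87,0.1,-0.03,2.15,0,0,0.06, 10,0.1,-0.03,2.15,0,0,0.06, 10,0.1,-0.03,2.15,0,0,0.06, 10,0.1,-0.03,2.15,0,0,0.06, 10,0.1,-0.03,2.15,0,0,0.06, 10,0.1,-0.03,2.15,0,0,0.06, 10,0.1,-0.03,2.15,0,0,0.06, 10,0.1,-0.03,2.15,0,0,0.06]' 30
python3 -m creep '[10,0,0,0,0,0,0,10,0,0,-0.3,0,0,0,10,0,0,-0.7,0,0,0,10,0,0,-1,0,0,0]'
```

```text
time_s: 2.6
tool_pos: [0.5311, 0.178, 0.1858]
tool_rot: [180.0, -0.0, 120.6]
force: [0.4, -0.3, -0.4]
grip_width: 0.039
grasp_force: 0.0
time_s: 3.0
tool_pos: [0.5311, 0.178, 0.2167]
tool_rot: [180.0, 0.0, 120.6]
force: [0.4, -0.3, -4.6]
grip_width: 0.0167
grasp_force: 30.0
```

```bash
python3 -m creep '[10,0,0,-1.5,0,0,0,10,0,0,-3,0,0,0,10,0,0,-3,0,0,0,10,0,0,-3,0,0,0]'
python3 -c "
from h import *
c=shot('scene');save(c,'s2.png');m=cloud(c)
d=np.linalg.norm(m[...,:2]-[.531,.178],axis=2);p=m[(d<.12)&(m[...,2]>.06)&(m[...,2]<.2)]
print(np.histogram(p[:,2],14,(.06,.2)))"
```

```text
time_s: 3.4
tool_pos: [0.5315, 0.1781, 0.307]
tool_rot: [179.9, 0.0, 120.6]
force: [-1.8, -1.0, -4.7]
grip_width: 0.0167
grasp_force: 30.0
(array([  0,   0,   0,   0,   0,   0, 112, 734,  41, 117,  52,  47,  41,
         8]), array([0.06, 0.07, 0.08, 0.09, 0.1 , 0.11, 0.12, 0.13, 0.14, 0.15, 0.16,
       0.17, 0.18, 0.19, 0.2 ]))
```

View pics/s2.png

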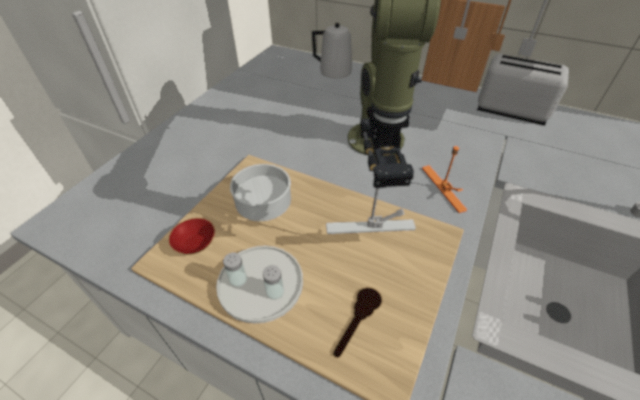

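```bash
python3 -c "
from h import *
delta([.494,-.202,.307],90)
c=shot('scene');m=cloud(c)
d=np.linalg.norm(m[...,:2]-[.531,.178],axis=2);p=m[(d<.12)&(m[...,2]>.12)&(m[...,2]<.146)]
print(np.median(p[:,2]),np.polyfit((p[:,:2]-[.531,.178])@[-.51,.86],p[:,2],1))"
```

```text
shift [-10.273  -7.493  -0.052] turn [-1.600e-02  4.000e-03  5.104e+00]
0.1318358861268097 [-0.01406723  0.13163626]
```

```bash
python3 -m creep '[10,-0.3,-0.2,0,0,0,0.1, 10,-1,-0.7,0,0,0,0.5, 10,-1.9,-1.4,0,0,0,0.9, 10,-2.8,-2,0,0,0,1.4, 10,-3.7,-2.7,0,0,0,1.8, 10,-4.6,-3.4,0,0,0,2.3, 10,-5.5,-4,0,0,0,2.7, 10,-6.4,-4.7,0,0,0,3.2, 10,-7.3,-5.3,0,0,0,3.6, 10,-8.2,-6,0,0,0,4, 10,-9,-6.6,0,0,0,4.4, 10,-9.7,-7,0,0,0,4.8]'
python3 -m creep '[10,-0.3,-0.2,0,0,0,0.15, 10,-0.5,-0.4,0,0,0,0.3, 10,-0.5,-0.4,0,0,0,0.3, 10,-0.5,-0.4,0,0,0,0.3, 10,-0.5,-0.4,0,0,0,0.3]'
python3 -c "
from h import *
delta([.494,-.202,.307],90)
for n in('scene','top'):
  c=shot(n);m=cloud(c)
  g=(m[...,2]>.112)&(m[...,2]<.146)&(np.linalg.norm(m[...,:2]-[.494,-.202],axis=2)<.14);p=m[g]
  if len(p)>30: print(n,len(p),np.median(p,0),p.min(0),p.max(0),np.polyfit(p[:,1]+.202,p[:,2],1))
  if n=='scene': save(c,'s3.png')
"
```

```text
time_s: 4.7
tool_pos: [0.4964, -0.1841, 0.3062]
tool_rot: [180.0, -0.0, 91.4]
force: [-0.2, -1.4, -4.7]
grip_width: 0.0168
grasp_force: 30.0
time_s: 5.2
tool_pos: [0.4876, -0.1931, 0.3057]
tool_rot: [180.0, -0.0, 90.2]
force: [-0.5, -0.4, -3.2]
grip_width: 0.0172
grasp_force: 30.0
shift [-0.297  0.213 -0.044] turn [ 0.002 -0.006  0.03 ]
scene 587 [ 0.49529984 -0.17923661  0.13244294] [ 0.47328271 -0.31017642  0.12231815] [ 0.50673469 -0.07994912  0.14570322] [-0.00366066  0.13222707]
top 296 [ 0.48380619 -0.11691202  0.13314029] [ 0.47377804 -0.21681123  0.12807225] [ 0.50347104 -0.08181053  0.14578966] [-0.00817461  0.13406119]
```

View pics/s3.png

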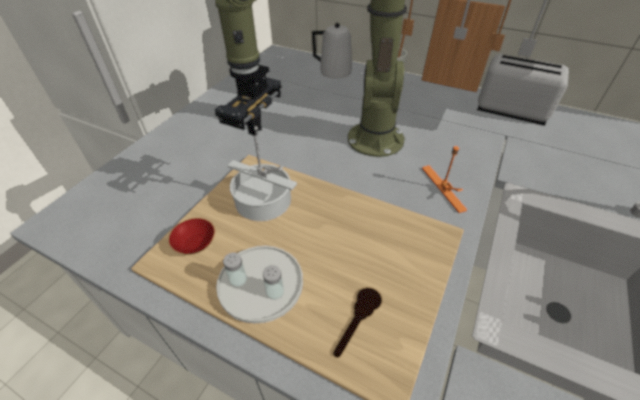

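```bash
python3 -m creep '[10,-0.15,0.1,0,0,0,0,10,-0.25,0.2,0,0,0,0,10,-0.25,0.2,0.2,0,0,0,10,-0.25,0.2,0.4,0,0,0,10,-0.25,0.2,0.6,0,0,0,10,-0.25,0.2,0.7,0,0,0,10,-0.25,0.2,0.8,0,0,0,10,-0.25,0.2,0.85,0,0,0,10,-0.25,0.2,0.9,0,0,0]'
python3 -m creep '[10,0,0,0.05,0,0,0,10,0,0,0.1,0,0,0,10,0,0,0.15,0,0,0,10,0,0,0.2,0,0,0,10,0,0,0.25,0,0,0,10,0,0,0.3,0,0,0,10,0,0,0.3,0,0,0]'
python3 -c "
from h import *
c=shot('scene');m=cloud(c)
g=(m[...,2]>.085)&(m[...,2]<.125)&(abs(m[...,0]-.494)<.016)&(abs(m[...,1]+.202)<.11);p=m[g]
print(len(p),np.median(p,0),np.polyfit(p[:,1]+.202,p[:,2],1))
c=shot('wrist');save(c,'w3.png')"
```

```text
time_s: 6.2
tool_pos: [0.4931, -0.2021, 0.2787]
tool_rot: [180.0, -0.0, 90.0]
force: [-0.1, 0.2, -3.4]
grip_width: 0.0167
grasp_force: 30.0
time_s: 6.9
tool_pos: [0.4931, -0.2023, 0.2696]
tool_rot: [180.0, 0.0, 90.0]
force: [0.4, -3.6, 0.1]
grip_width: 0.0171
grasp_force: 30.0
541 [ 0.499839   -0.18949022  0.10515756] [-0.00870702  0.10557779]
```

View pics/w3.png

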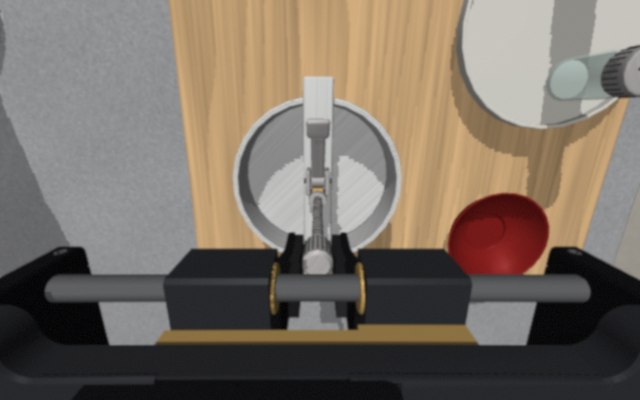

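The gauge sits flat across the rim (bar top 0.105) and is centred over the mould: rim spans columns 233 to 400 and the sleeve is near (317,185). I'm only holding the top of the knob, so I'll regrip lower.

```bash
python3 -m creep '[40,0,0,0,0,0,0,40,0,0,0,0,0,0,40,0,0,0,0,0,0,40,0,0,0.2,0,0,0,40,0,0,0.45,0,0,0,40,0,0,0.45,0,0,0]'
python3 -m creep '[10,0,0,0,0,0,0,10,0,0,0,0,0,0,10,0,0,0,0,0,0,10,0,0,0,0,0,0,10,0,0,0,0,0,0,10,0,0,0,0,0,0,10,0,0,0,0,0,0,10,0,0,0,0,0,0,10,0,0,0,0,0,0,10,0,0,0,0,0,0]' 30
python3 -c "
from h import *
c=shot('scene');m=cloud(c)
g=(m[...,2]>.085)&(m[...,2]<.125)&(abs(m[...,0]-.494)<.016)&(abs(m[...,1]+.202)<.11);p=m[g]
print(len(p),np.median(p,0),np.polyfit(p[:,1]+.202,p[:,2],1))
c=shot('wrist');m=cloud(c);b=m[100:235,240:395];r=b[(b[...,2]>.092)&(b[...,2]<.098)]
(x,y),R=cv2.minEnclosingCircle(r[:,:2].astype(np.float32));print(x,y,R)"
```

```text
time_s: 7.6
tool_pos: [0.4923, -0.2017, 0.2547]
tool_rot: [-179.9, -0.0, 90.0]
force: [0.5, -0.2, -0.1]
grip_width: 0.0397
grasp_force: 0.0
time_s: 8.6
tool_pos: [0.4932, -0.2022, 0.2564]
tool_rot: [180.0, 0.0, 90.0]
force: [0.0, 0.6, 0.4]
grip_width: 0.0169
grasp_force: 30.0
546 [ 0.49946605 -0.18895052  0.10449968] [-0.00106636  0.10512184]
0.4927741587162018 -0.20119032263755798 0.09264920651912689
```

```bash
python3 -m creep '[10,0,0,0.1,0,0,0,10,0,0,0.2,0,0,0,10,0,0,0.3,0,0,0,10,0,0,0.4,0,0,0,10,0,0,0.5,0,0,0,10,0,0,0.6,0,0,0,10,0,0,0.7,0,0,0,10,0,0,0.75,0,0,0]'
for i in 1 2 3 4 ; do python3 -c "
from h import *
c=shot('wrist');o=env.get_obs();print(o['tool_pos'],o['force'])"; done
```

```text
time_s: 9.5
tool_pos: [0.4931, -0.2022, 0.2334]
tool_rot: [-180.0, 0.0, 90.0]
force: [0.7, -1.1, 1.5]
grip_width: 0.017
grasp_force: 30.0
[ 0.49293542 -0.20218961  0.23325147] [ 0.7856571  -0.00722575 -0.35537788]
[ 0.49288206 -0.20215448  0.23328351] [ 0.63657079 -2.0342913  -2.62486436]
[ 0.49287101 -0.20213232  0.23332098] [-0.09306534 -0.26444179 -2.6398242 ]
[ 0.49284505 -0.20212288  0.2333268 ] [ 1.91519534  0.238517   -2.38712698]
```

```bash
cat > chk.py <<'E'
from h import *
import sys
F=[]
for i in range(4):
    shot("wrist"); o=env.get_obs(); F.append(o["force"][2])
f=np.mean(F); print(round(o["time_s"],2),"z",round(o["tool_pos"][2],5),"Fz",round(f,2),np.round(F,1)); sys.exit(f>float(sys.argv[1]))
E
python3 -m creep '[10,0,0,0.03,0,0,0,10,0,0,0.06,0,0,0,10,0,0,0.1,0,0,0]' | sed -n 2,4p
python3 chk.py 2.5 && python3 -m creep '[10,0,0,0.01,0,0,0,10,0,0,0.02,0,0,0]' >/dev/null && python3 chk.py 2.5 && python3 -m creep '[10,0,0,0.01,0,0,0,10,0,0,0.02,0,0,0]' >/dev/null && python3 chk.py 2.5 && python3 -m creep '[10,0,0,0.01,0,0,0,10,0,0,0.02,0,0,0]' >/dev/null && python3 chk.py 2.5 && python3 -m creep '[10,0,0,0.01,0,0,0,10,0,0,0.02,0,0,0]' >/dev/null && python3 chk.py 2.5
```

```text
tool_pos: [0.4931, -0.2021, 0.2309]
tool_rot: [180.0, -0.0, 90.0]
force: [0.1, -0.3, 1.6]
10.2 z 0.23068 Fz -0.02 [ 0.8 -0.5 -0.3 -0.1]False
```

```bash
sed -i 's/sys.exit(f>float(sys.argv\[1\]))/sys.exit(int(f>float(sys.argv[1])))/' chk.py
python3 -m creep '[10,0,0,0.01,0,0,0,10,0,0,0.02,0,0,0]' >/dev/null && python3 chk.py 2 && python3 -m creep '[10,0,0,0.01,0,0,0,10,0,0,0.02,0,0,0]' >/dev/null && python3 chk.py 2 && python3 -m creep '[10,0,0,0.01,0,0,0,10,0,0,0.02,0,0,0]' >/dev/null && python3 chk.py 2 && python3 -m creep '[10,0,0,0.01,0,0,0,10,0,0,0.02,0,0,0]' >/dev/null && python3 chk.py 2 && python3 -m creep '[10,0,0,0.01,0,0,0,10,0,0,0.02,0,0,0]' >/dev/null && python3 chk.py 2 && python3 -m creep '[10,0,0,0.01,0,0,0,10,0,0,0.02,0,0,0]' >/dev/null && python3 chk.py 2
```

```text
10.6 z 0.23015 Fz 1.06 [1.3 1.5 1.3 0.1]
11.0 z 0.22951 Fz 0.66 [0.8 0.4 0.8 0.6]
11.4 z 0.22891 Fz 0.82 [ 1.   1.5  1.5 -0.8]
11.8 z 0.22832 Fz 0.6 [1.5 0.3 0.3 0.3]
12.2 z 0.22771 Fz 0.74 [0.6 0.7 1.5 0.2]
12.6 z 0.22712 Fz 0.95 [1.2 0.9 0.8 0.8]
```

```bash
python3 -m creep '[10,0,0,0.01,0,0,0,10,0,0,0.02,0,0,0]' >/dev/null && python3 chk.py 2 && python3 -m creep '[10,0,0,0.01,0,0,0,10,0,0,0.02,0,0,0]' >/dev/null && python3 chk.py 2 && python3 -m creep '[10,0,0,0.01,0,0,0,10,0,0,0.02,0,0,0]' >/dev/null && python3 chk.py 2 && python3 -m creep '[10,0,0,0.01,0,0,0]' >/dev/null && python3 chk.py 2 && python3 -m creep '[10,0,0,0.01,0,0,0]' >/dev/null && python3 chk.py 2 && python3 -m creep '[10,0,0,0.01,0,0,0]' >/dev/null && python3 chk.py 2 && python3 -m creep '[10,0,0,0.01,0,0,0]' >/dev/null && python3 chk.py 2 && python3 -m creep '[10,0,0,0.01,0,0,0]' >/dev/null && python3 chk.py 2 && python3 -m creep '[10,0,0,0.01,0,0,0]' >/dev/null && python3 chk.py 2 && python3 -m creep '[10,0,0,0.01,0,0,0]' >/dev/null && python3 chk.py 2 && python3 -m creep '[10,0,0,0.01,0,0,0]' >/dev/null && python3 chk.py 2 && python3 -m creep '[10,0,0,0.01,0,0,0]' >/dev/null && python3 chk.py 2
```

```text
13.0 z 0.2265 Fz 0.58 [0.2 0.9 0.6 0.6]
13.4 z 0.2259 Fz 0.42 [ 0.7 -0.3  0.6  0.6]
13.8 z 0.22533 Fz 0.53 [0.9 0.8 0.3 0.1]
14.1 z 0.22502 Fz 1.17 [1.2 0.9 1.4 1.2]
14.4 z 0.22472 Fz 1.0 [1.6 1.  1.2 0.2]
14.7 z 0.22443 Fz 0.85 [ 1.1  1.9 -0.3  0.6]
15.0 z 0.22411 Fz 0.65 [0.5 0.9 0.4 0.8]
15.3 z 0.22383 Fz 0.97 [ 1.5  1.9 -0.   0.5]
15.6 z 0.22353 Fz 0.7 [0.5 0.4 1.6 0.3]
15.9 z 0.22323 Fz 0.43 [0.4 0.3 0.3 0.7]
16.2 z 0.22293 Fz 0.88 [1.2 0.6 1.4 0.3]
16.5 z 0.22263 Fz 0.74 [ 1.6  0.8 -0.2  0.7]
```

```bash
sed -i 's/^F=\[\]/F=[env.get_obs()["force"][2]]/; s/range(4)/range(2)/' chk.py
python3 -m creep '[10,0,0,0.01,0,0,0]' >/dev/null && python3 chk.py 2 && python3 -m creep '[10,0,0,0.01,0,0,0]' >/dev/null && python3 chk.py 2 && python3 -m creep '[10,0,0,0.01,0,0,0]' >/dev/null && python3 chk.py 2 && python3 -m creep '[10,0,0,0.01,0,0,0]' >/dev/null && python3 chk.py 2 && python3 -m creep '[10,0,0,0.01,0,0,0]' >/dev/null && python3 chk.py 2 && python3 -m creep '[10,0,0,0.01,0,0,0]' >/dev/null && python3 chk.py 2 && python3 -m creep '[10,0,0,0.01,0,0,0]' >/dev/null && python3 chk.py 2 && python3 -m creep '[10,0,0,0.01,0,0,0]' >/dev/null && python3 chk.py 2 && python3 -m creep '[10,0,0,0.01,0,0,0]' >/dev/null && python3 chk.py 2 && python3 -m creep '[10,0,0,0.01,0,0,0]' >/dev/null && python3 chk.py 2 && python3 -m creep '[10,0,0,0.01,0,0,0]' >/dev/null && python3 chk.py 2 && python3 -m creep '[10,0,0,0.01,0,0,0]' >/dev/null && python3 chk.py 2
```

```text
16.7 z 0.22232 Fz 1.25 [0.9 1.2 1.7]
16.9 z 0.22201 Fz 1.11 [1.2 1.1 1. ]
17.1 z 0.2217 Fz 0.71 [0.4 1.2 0.5]
17.3 z 0.22139 Fz 0.77 [0.5 1.  0.7]
17.5 z 0.22112 Fz 0.88 [1.  1.6 0. ]
17.7 z 0.22082 Fz 0.97 [1.1 1.1 0.7]
17.9 z 0.22054 Fz 1.09 [1.3 1.7 0.4]
18.1 z 0.22029 Fz 1.72 [2.  1.6 1.5]
18.3 z 0.22017 Fz 3.08 [3.5 1.9 3.9]
```

```bash
python3 -m creep '[10,0,0,0.004,0,0,0,10,0,0,0.004,0,0,0,10,0,0,0.004,0,0,0]'; python3 chk.py 2
python3 -m creep '[50,0,0,0,0,0,0,50,0,0,0,0,0,0,50,0,0,0,0,0,0,50,0,0,0,0,0,0,50,0,0,0,0,0,0,50,0,0,-0.7,0,0,0,50,0,0,-1.6,0,0,0,0,0,0,-1.6,0,0,0,0,0,0,-1.6,0,0,0]'
python3 -c "
from h import *
for n in ('scene','top'):
  c=shot(n);m=cloud(c);d=np.hypot(m[...,0]-.4935,m[...,1]+.202)
  g=(m[...,2]>.098)&(m[...,2]<.115)&(abs(m[...,0]-.494)<.016)&(abs(m[...,1]+.202)<.11);p=m[g]
  print(n,np.median(p[:,2]),np.polyfit(p[:,1]+.202,p[:,2],1))
  k=m[(d<.012)&(m[...,2]>.18)&(m[...,2]<.235)];print('knob',len(k),len(k) and (k.mean(0),k[:,2].max()))
  l=m[(abs(m[...,0]-.4935)<.014)&(m[...,1]>-.165)&(m[...,1]<-.1)&(m[...,2]>.118)&(m[...,2]<.17)];print('lever',len(l),len(l) and (l[l[:,2].argmax()],l[l[:,1].argmax()]))
c=shot('wrist');save(c,'w4.png')"
```

```text
time_s: 18.6
tool_pos: [0.4932, -0.2022, 0.2201]
tool_rot: [180.0, -0.0, 90.0]
force: [0.1, 0.8, 4.4]
grip_width: 0.0164
grasp_force: 30.0
18.7 z 0.22005 Fz 4.28 [4.4 3.9 4.4]
time_s: 19.6
tool_pos: [0.4933, -0.2023, 0.2681]
tool_rot: [179.9, -0.0, 90.0]
force: [-0.6, 0.1, 0.2]
grip_width: 0.0409
grasp_force: 0.0
scene 0.10458044824411206 [0.00018756 0.10447134]
knob 67 (array([ 0.49764717, -0.20250395,  0.21080337]), np.float64(0.22660539477910624))
lever 41 (array([ 0.50203542, -0.1332422 ,  0.15757086]), array([ 0.49354825, -0.12842531,  0.15648718]))
top 0.10461286728725383 [-0.0018539   0.10492945]
knob 5 (array([ 0.49588044, -0.20074241,  0.22129016]), np.float64(0.22611137879340681))
lever 73 (array([ 0.49863754, -0.13053898,  0.15894737]), array([ 0.49605774, -0.13053829,  0.15830783]))
```

View pics/w4.png

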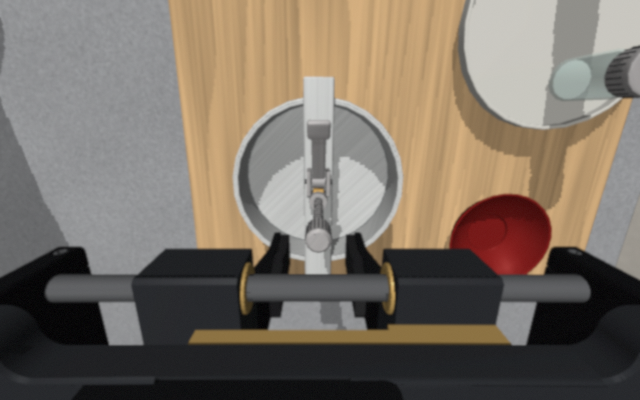

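Knob and lever stand clear of the gripper, the foot force held at about 3 N, and the bar is still flat. The lever pad is at about (317,128) in this view. Next I'll move over the lever with the fingers closed.

```bash
python3 -m creep '[0,0,0,0,0,0,0,0,0.8,0,0,0,0,0,0,1.7,0,0,0,0,0,0,2.45,0,0,0,0,0,0,2.45,0,0,0,0,0,0,2.45,0,1,0,0,0,0,2.45,0,2,0,0,0,0,2.45,0,2.5,0,0,0,0,2.45,0,2.7,0,0,0,0,2.45,0,2.7,0,0,0]' 20
python3 -m creep '[0,0,0,0.1,0,0,0,0,0.02,0,0.2,0,0,0,0,0.04,0,0.3,0,0,0,0,0.06,0,0.4,0,0,0,0,0.08,0,0.5,0,0,0,0,0.1,0,0.6,0,0,0,0,0.1,0,0.7,0,0,0,0,0.1,0,0.8,0,0,0]'
python3 chk.py 8
```

```text
time_s: 20.75
tool_pos: [0.4925, -0.1293, 0.1861]
tool_rot: [-179.9, 0.0, 90.0]
force: [-0.6, -0.1, 0.3]
grip_width: 0.0005
grasp_force: 0.0
time_s: 21.55
tool_pos: [0.493, -0.1256, 0.1626]
tool_rot: [180.0, -0.0, 90.0]
force: [0.4, 2.1, 2.3]
grip_width: 0.0006
grasp_force: 1.1
21.65 z 0.16228 Fz 1.05 [ 2.3  0.8 -0. ]
```

Lever is moving with about 2 N. I'll go on down to the stop.

```bash
python3 -m creep '[0,0,0,0.1,0,0,0,0,0.02,0,0.2,0,0,0,0,0.04,0,0.3,0,0,0,0,0.06,0,0.4,0,0,0,0,0.08,0,0.5,0,0,0,0,0.08,0,0.58,0,0,0]'; python3 chk.py 7 && python3 -m creep '[0,0,0,0.02,0,0,0,0,0,0,0.03,0,0,0]' && python3 chk.py 7 && python3 -m creep '[0,0,0,0.02,0,0,0,0,0,0,0.03,0,0,0]' >/dev/null && python3 chk.py 7 && python3 -m creep '[0,0,0,0.02,0,0,0,0,0,0,0.03,0,0,0]'>/dev/null && python3 chk.py 7 && python3 -m creep '[0,0,0,0.02,0,0,0,0,0,0,0.03,0,0,0]' >/dev/null&& python3 chk.py 7
```

```text
time_s: 22.25
tool_pos: [0.493, -0.1232, 0.1451]
tool_rot: [-180.0, -0.0, 90.0]
force: [-0.4, 1.2, 1.0]
grip_width: 0.0005
grasp_force: 0.8
22.35 z 0.14494 Fz 0.26 [ 1.   0.5 -0.7]
time_s: 22.55
tool_pos: [0.4929, -0.1237, 0.1445]
tool_rot: [-180.0, 0.0, 90.0]
force: [-0.2, -0.8, 1.2]
grip_width: 0.0006
grasp_force: 0.7
22.65 z 0.14456 Fz 0.67 [1.2 0.5 0.2]
22.95 z 0.1436 Fz 0.97 [1.5 1.  0.4]
23.25 z 0.14269 Fz 1.2 [1.4 1.6 0.6]
23.55 z 0.14183 Fz 0.94 [1.  1.5 0.3]
```

```bash
python3 -m creep '[0,0,0,0.02,0,0,0,0,0,0,0.03,0,0,0]' >/dev/null; python3 chk.py 8 && python3 -m creep '[0,0,0,0.02,0,0,0,0,0,0,0.03,0,0,0]' >/dev/null && python3 chk.py 8 && python3 -m creep '[0,0,0,0.02,0,0,0,0,0,0,0.03,0,0,0]' >/dev/null && python3 chk.py 8 && python3 -m creep '[0,0,0,0.02,0,0,0,0,0,0,0.03,0,0,0]'>/dev/null && python3 chk.py 8 && python3 -m creep '[0,0,0,0.02,0,0,0,0,0,0,0.03,0,0,0]' >/dev/null&& python3 chk.py 8
```

```text
23.85 z 0.1409 Fz 1.01 [0.5 0.6 2. ]
24.15 z 0.13999 Fz 1.25 [1.4 0.9 1.4]
24.45 z 0.13926 Fz 3.04 [3.6 2.7 2.8]
24.75 z 0.13884 Fz 6.9 [7.9 6.3 6.5]
25.05 z 0.13846 Fz 10.46 [12.2  9.2 10. ]
```

```bash
python3 -m creep '[0,0,0,-0.3,0,0,0,0,0,0,-1,0,0,0,0,0,0,-2,0,0,0,0,0,0,-3,0,0,0,0,0.5,0,-4,0,0,0,0,2.5,0,-4.5,0,0,0,0,3,0,-4.5,0,0,0,0,3,0,-4.5,0,0,0]'
python3 -c "
from h import *
for n in ('scene','top'):
  c=shot(n);m=cloud(c);d=np.hypot(m[...,0]-.4935,m[...,1]+.202)
  g=(m[...,2]>.098)&(m[...,2]<.109)&(abs(m[...,0]-.494)<.018)&(abs(m[...,1]+.202)<.12);p=m[g]
  print(n,np.median(p,0),np.polyfit(p[:,1]+.202,p[:,2],1),p[:,1].min(),p[:,1].max())
  k=m[(d<.014)&(m[...,2]>.18)&(m[...,2]<.24)];print('knob',len(k),len(k) and (k.mean(0),k[:,2].max()))
  l=m[(abs(m[...,0]-.4935)<.014)&(m[...,1]>-.15)&(m[...,1]<-.1)&(m[...,2]>.111)&(m[...,2]<.17)];print('lever',len(l),len(l) and (l.min(0),l.max(0),np.polyfit(l[:,1],l[:,2],1)))
  if n=='scene': cv2.imwrite('pics/s5.png',cv2.resize(c['color'][140:230,200:330],(780,540),interpolation=cv2.INTER_CUBIC)[:,:,::-1])"
```

```text
time_s: 25.85
tool_pos: [0.4933, -0.0281, 0.2728]
tool_rot: [179.9, -0.1, 90.5]
force: [-0.3, -0.9, 0.2]
grip_width: 0.0001
grasp_force: 0.0
scene [ 0.50188314 -0.21981086  0.10431684] [-0.00350186  0.10397199] -0.3183043681612298 -0.09030718688966538
knob 77 (array([ 0.49777891, -0.20348219,  0.21089343]), np.float64(0.22569412568424752))
lever 49 (array([ 0.48519286, -0.14977049,  0.11143494]), array([ 0.50561883, -0.11812316,  0.11993103]), array([-0.05060455,  0.10930761]))
top [ 0.49088041 -0.25797835  0.10429438] [0.00140303 0.10427602] -0.32071360739831933 -0.14224192677066422
knob 54 (array([ 0.49334307, -0.2053026 ,  0.22016667]), np.float64(0.22827723469150007))
lever 13 (array([ 0.48817823, -0.14951617,  0.11154621]), array([ 0.49929467, -0.14352294,  0.11809035]), array([-0.06751784,  0.10601305]))
```

View pics/s5.png

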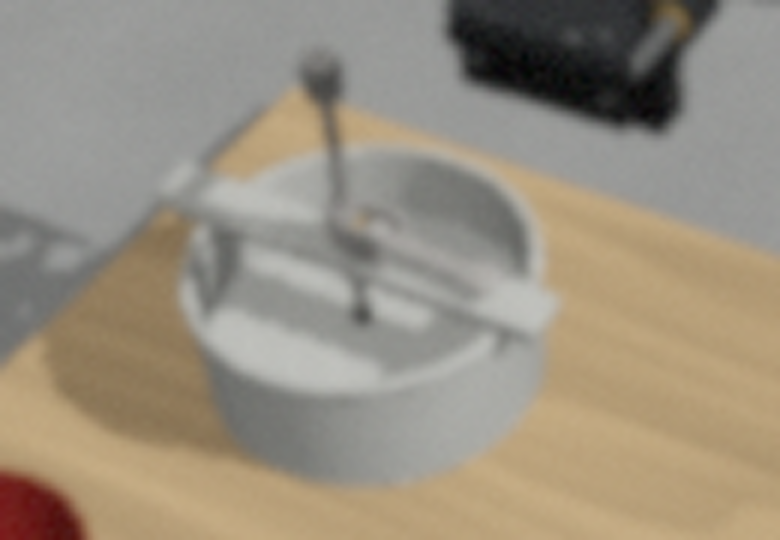

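The foot stands on the base under the sleeve, the bar is flat on the rim, the lever lies level along the bar, and the knob height hasn't changed. I'm handing in.

```bash
python3 -c "
from cell import env
print(env.sign_off())"
```

```text
the job is handed in; nothing more can be done
None
```

The gauge is standing flat and locked on the mould with its foot on the base, about 43–45 mm below the rim, and the job was handed in after about 26 s; the sign-off returned no verdict, and the foot's contact after locking was judged from the pictures (it read about 3 N before release).

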